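# Stack the instrument cassettes on the drying plate and set the timer

### The arm

A 6-joint arm with a two-finger parallel gripper is mounted at the origin on the work surface. World frame = base frame: x ahead of the robot, y to its left, z up, the work surface at z = 0. Lengths are in m, angles in rad, forces in N, time in s.
With the tool pointing down it reaches from about 0.35 to 0.775 m from the base axis. Payload 7.3 kg.
Tool frame: the origin (TCP) lies midway between the tips of the shut fingers; the grasp point (between the pads) lies 19 mm behind it (tcp_to_grasp is the distance from the TCP to the grasp point, in m); z points along the fingers, y is the line along which they close (so a half turn about z gives the same grasp; the last joint's range is limited). The gripper opens to 92 mm and grips with 3 to 60 N. Pads are 19 mm wide; open, the fingers measure 130 mm over their backs; the gripper's body (75 mm by 190 mm) begins 47 mm behind the grasp point.
Start: joints at [1.069, 0.342, 1.524, -0, 1.275, -0.146], TCP at [0.183, 0.492, 0.227] pointing down, gripper open.
Joint ranges: [-2.53, 2.53], [-0.77, 2.02], [0.04, 2.7], [-1, 4.14], [0.28, 2.66], [-3.11, 3.11]. Speed limits (rad/s): [2.57, 2.57, 3.14, 3.14, 3.14, 3.14].

### API

Orientations are given as [roll, pitch, yaw] about the fixed x, y, z axes, in that order (R = Rz(yaw) Ry(pitch) Rx(roll)).
In Python, from cell import observe, read_camera, calibration, hand_in, tcp_to_grasp gives the robot as it stands.
- The arm moves only by the tool send_rows, never from a script. Its argument "targets" is a list of rows, each a list of 5 numbers: the opening, from 0 (shut) to 1 (fully open), then the shift along the world's x, y, z in m, then the turn about the world's z in rad. A call has 1 to 5 rows; each row shifts and turns the commanded pose from where the row before left it; what a row does not reach is not made up. A row lasts 1/10 s, in which the tool goes at most 50 mm and 8.59 degrees, less where a joint would pass 70% of its speed; a pose out of reach is approached as far as the arm can. A call is refused whole if a number of a shift passes 0.05 or a number of a turn 0.15, either way. A call with a gripper value outside its range is refused whole. The fingers move at their own pace and stop on an object; "grip_force" is the grip in N (left out, the last holds). Time passes only in rows, so rows that do not move let the fingers close. It gives the time, the measured TCP pose, the force, the opening and the grip force at its end, in the units of the state.
- observe(): the state, without advancing time (a new reading comes with each control period).
- read_camera(name): name is "scene" or "top"; returns (picture, depth): 480x640x3 uint8, red, green, blue; 480x640 float32, m along the optical axis (not along the pixel's ray), 0 where there is no reading.
- calibration(name): a dict with "intrinsics" (3x3 intrinsics, pixels), "world_to_cam" (4x4, takes a point from world to camera coordinates). Camera axes: x right, y up, looking along -z (the intrinsics and any distortion apply to the point x, -y, -z); pixel columns grow to the right and rows downward; lengths in m; the calibration is good to about 2 mm. A picture is of the moment at which its call begins. calibration takes no time and is no camera call.
- hand_in(): hands the job in; it is judged then, once.
The state is a dict: "time": time; "qpos": joint angles; "qvel": joint speeds; "joint_efforts": joint torques, N m; "tool_pos": TCP position; "tool_rot": TCP orientation; "contact_force": force on the tool from outside, world axes, zero at the start; "torque": the same for the moment, N m; "opening": finger opening in m; "grip_force": force on a finger pad.
Only numpy, scipy, OpenCV 4.12 (cv2) and the standard library are available. Lean on these libraries where they do the work, as an engineer would, in place of code of your own. Each camera call takes 0.05 s, during which the arm holds its last target. There are 200 camera calls.

### The job

Take the medium cassette off the sloping rack and lay it squarely, centred and lengthwise, on top of the large cassette on the drying plate, then lay the small one squarely and centred on the medium one. Set them down rather than dropping them, and leave the large cassette where it lies. Then turn the timer sleeve to 30 minutes, and leave the bowl, the gel bottle and the thermometer alone.

Things in the scene. Friction and masses are not known exactly. Their poses are not given: they have to be found in the camera images.
- rack: fixed aluminium rack, 260 mm wide, left or right of the drying plate: a board sloping 30 degrees from level, low on the far side and rising towards the robot, along the rack's -x, to 135 mm above the table, with a lip 12 mm high along its low edge. Medium and small cassette lie on it side by side, 130 mm apart, lengthwise; which is left varies. Origin: centre of footprint; z up
- rack_foot (a point): middle of the line where the rack board's upper face meets the lip, 45 mm above the table and 75 mm beyond (+x) the rack's origin; same axes as the rack. The cassettes' lower ends rest on this line, their middles 57 to 73 mm to either side along y
- dryer: fixed white instrument drying plate, a box 240 mm (its x) by 220 mm (its y) by 40 mm high. The large cassette lies on its upper face, lengthwise roughly along x, over a steel strip about 50 mm towards -y from the middle; the timer sleeve stands on the other half, 58 mm towards +y. Origin: centre of its underside; z up
- large: flat closed instrument cassette, plain grey with rows of dark slots in its upper face and steel end clips, 190 mm long, 56 mm wide, 18 mm thick, about 0.4 to 0.75 kg; loose on the drying plate, the bottom of the pile, to stay where it lies. Origin: centre of its underside; x along its length, z up out of its slotted face
- large_top (a point): centre of the large cassette's upper face; same axes as the cassette
- medium: flat closed instrument cassette, plain grey with rows of dark slots in its upper face and steel end clips, 160 mm long, 56 mm wide, 18 mm thick, about 0.22 to 0.45 kg; starts on the rack. Origin: middle of the lower-end edge of its underside, at the lip; x along its length (down the slope), y across, z out of its slotted face
- medium_top (a point): centre of the medium cassette's upper face (80 mm along -x and 18 mm along z from its origin); same axes as the cassette
- small: flat closed instrument cassette, plain grey with rows of dark slots in its upper face and steel end clips, 130 mm long, 56 mm wide, 18 mm thick, about 0.17 to 0.35 kg; starts on the rack. Origin: middle of the lower-end edge of its underside, at the lip; x along its length (down the slope), y across, z out of its slotted face
- small_top (a point): centre of the small cassette's upper face (65 mm along -x and 18 mm along z from its origin); same axes as the cassette
- timer (a joint): angle of the timer sleeve in rad, 0 to 3.142, growing as it turns clockwise seen from above: 0 is 0 minutes, 0.524 (30 degrees) per 10 minutes, 1.571 is 30 minutes. Starts between about 2 and 14 minutes, turns with slight friction (0.06 N m) without clicks, stays where it is left
- timer_grip (a point): point on the sleeve's axis, 30 mm above the drying plate's upper face, 14 mm below the sleeve's top, the height to grip at. The sleeve is an upright black ribbed cylinder, 46 mm in diameter, 44 mm tall, turning about this z (up); its pointer, a white line on its top and side, points along this point's +y
- timer_30 (a point): outer end of the long black mark for 30 minutes on the drying plate, 44 mm from the sleeve's axis towards the plate's +x (away from its front). Seven marks, 10 minutes apart, run clockwise round the sleeve; the long ones are 0 (towards the plate's +y), 30 and 60 (towards -y, the pile)
- bowl: round grey-brown open bowl, 120 mm across the rim, 42 mm tall, loose bystander. Origin: centre of its underside
- gel: clear bottle of hand gel, 60 mm in diameter, 150 mm tall, loose bystander. Origin: centre of its underside
- thermometer: white box-shaped thermometer, 55 by 100 by 40 mm high, loose bystander. Origin: centre of its underside

How it is judged:
On the way, in this order (a step that is already met when the one before it is completed fails the run):
1. the medium cassette lies released, squarely on the large one (x of medium_top in the frame of large_top between -0.008 and 0.008 m and y of medium_top in the frame of large_top between -0.006 and 0.006 m and z of medium_top in the frame of large_top between 0.015 and 0.021 m and angle between the x axis of medium_top and the x axis of large_top, either way round below 0.09 rad and angle between medium_top's own z axis and vertical below 0.05 rad and contact force between the fingers and medium below 0.05 N), for 0.2 s.
2. the small cassette lies released, squarely on the medium one (all of step 1 and x of small_top in the frame of medium_top between -0.008 and 0.008 m and y of small_top in the frame of medium_top between -0.006 and 0.006 m and z of small_top in the frame of medium_top between 0.015 and 0.021 m and angle between the x axis of small_top and the x axis of medium_top, either way round below 0.09 rad and angle between small_top's own z axis and vertical below 0.05 rad and contact force between the fingers and small below 0.05 N), for 0.2 s.
3. the timer points to 30 minutes (value of joint timer between 1.431 and 1.711 rad), for 0.2 s.
At the end, for the whole second after the job is handed in: Large, medium, small piled flat in that order, each centred on the one below within 8 mm lengthwise, 6 mm sideways and 5 degrees (0.09 rad), released, at rest (under 0.02 m/s); large level, within 20 mm of its start; timer within 0.14 rad of 30 minutes (1.571) (all of step 2 and all of step 3 and linear speed of each of medium, small, large below 0.02 m/s and distance of large from where it was at the start of the episode below 0.02 m and angle between large_top's own z axis and vertical below 0.05 rad); the robot touches nothing.
It fails at once if the medium cassette is let go more than 20 mm above its place on the pile (contact force between the fingers and medium below 0.05 N and z of medium_top in the frame of large_top above 0.038 m and horizontal distance between medium_top and large_top below 0.1 m).
It fails at once if the small cassette is let go more than 20 mm above its place on the pile (contact force between the fingers and small below 0.05 N and z of small_top in the frame of large_top above 0.056 m and horizontal distance between small_top and large_top below 0.1 m).
It fails at once if the large cassette is pushed more than 20 mm (distance of large from where it was at the start of the episode above 0.02 m).
It fails at once if the bowl, gel bottle or thermometer is moved more than 30 mm (distance of any of bowl, gel, thermometer from where it was at the start of the episode above 0.03 m).
It also fails if it takes over 61 s, if anything falls off the work surface, if the arm or the gripper's body presses on something with over 40 N, if the wrist force passes 120 N, or if a joint passes its speed limit or range.

## Working session

There is one attempt and no reset: what is moved stays moved. The work goes in short steps, Python scripts to look and compute and a tool call to move; the robot and the scene stay as the last step left them, time stands still between calls to the robot, and variables do not carry over. Pictures are saved under pics/ and viewed, at most 10 in all, crops included, and the job is handed in when it is done.

Besides the shell and the picture viewer there is one more tool, called after "Emit:" as name([rows], argument=value, ...), one row to a line, values as JSON. send_rows: Moves the arm, as the interface text tells. Its arguments: {"type":"object","properties":{"targets":{"type":"array","items":{"type":"array","items":{"type":"number"}}},"grip_force":{"type":"number"}},"required":["targets"]}

```bash
mkdir -p pics; ls; python3 - <<'E'
from cell import *
import cv2,numpy as np
print(observe(), tcp_to_grasp)
for n in("scene","top"):
    p,d=read_camera(n); cv2.imwrite(f"pics/{n}0.png",p[:,:,::-1]); np.save(f"{n}0d.npy",d)
    c=calibration(n); print(n,c)
E
```

```text
pics
{'time': 0.0, 'qpos': array([ 1.06898177e+00,  3.42726498e-01,  1.52504046e+00, -1.01970039e-08,
        1.27538528e+00, -1.45969815e-01]), 'qvel': array([-9.88720369e-04, -3.77120288e-05,  2.25845447e-03,  3.85065474e-04,
       -3.58910320e-04,  9.22712672e-04]), 'joint_efforts': array([ 7.27957158e-04, -4.31243491e+01, -2.44224823e+01,  7.18063815e-02,
        5.58493752e-02, -1.53048313e-04]), 'tool_pos': array([0.18266355, 0.49175619, 0.22603482]), 'tool_rot': array([-3.14004965e+00, -2.26835105e-04,  2.78574774e+00]), 'contact_force': array([0.53317824, 0.09827497, 0.02627656]), 'torque': array([-0.07245889, -0.0099501 , -0.02958321]), 'grip_force': 0.0, 'opening': 0.09200631163725784} 0.0188
scene {'intrinsics': array([[550.96420779,   0.        , 317.55249676],
       [  0.        , 550.96420779, 245.27552426],
       [  0.        ,   0.        ,   1.        ]]), 'world_to_cam': array([[-0.86461454,  0.50241063,  0.00502519,  0.5340479 ],
       [-0.40290694, -0.69928157,  0.59048394,  0.18825002],
       [ 0.30017943,  0.50851631,  0.80703375, -1.67100111],
       [ 0.        ,  0.        ,  0.        ,  1.        ]])}
top {'intrinsics': array([[532.71132101,   0.        , 315.14976376],
       [  0.        , 532.71132101, 249.0583436 ],
       [  0.        ,   0.        ,   1.        ]]), 'world_to_cam': array([[-7.24509458e-03, -9.99972794e-01, -1.38576886e-03,
        -9.18560113e-03],
       [ 9.95213702e-01, -7.34565491e-03,  9.74460296e-02,
        -6.12770051e-01],
       [-9.74535578e-02, -6.73130458e-04,  9.95239846e-01,
        -1.29818503e+00],
       [ 0.00000000e+00,  0.00000000e+00,  0.00000000e+00,
         1.00000000e+00]])}
```

View pics/scene0.png

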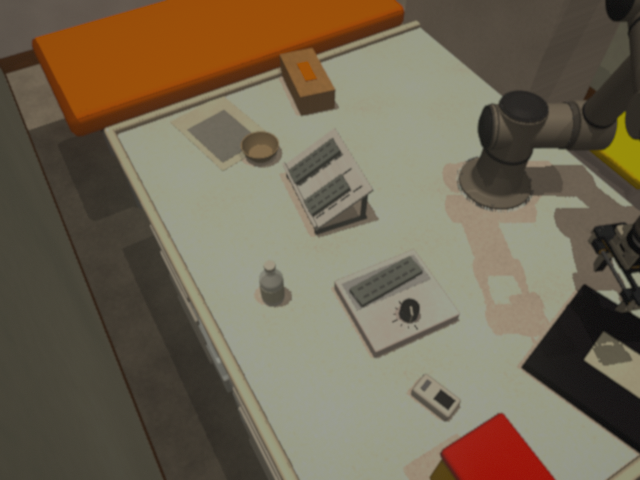

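View pics/top0.png

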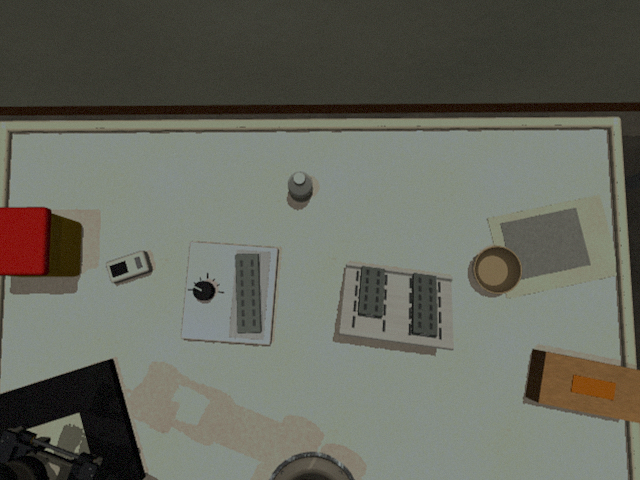

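Scene: rack at about (330,180), plate at (395,300), timer at (409,311). Top: the plate is centred at about (230,295), the timer at (205,291) and large at (248,292). On the rack, small is at (371,292) and medium at (425,305). Bowl, gel and thermometer are well away.

```bash
cat > h.py <<'E'
import cv2,numpy as np
from cell import *
def proj(n,P):
    c=calibration(n);T=c["world_to_cam"];q=np.atleast_2d(P)@T[:3,:3].T+T[:3,3]
    u=(q*[1,-1,-1])@c["intrinsics"].T; return u[:,:2]/u[:,2:]
def ray(n,uv):
    c=calibration(n);T=c["world_to_cam"];uv=np.atleast_2d(uv).astype(float)
    d=np.c_[uv,np.ones(len(uv))]@np.linalg.inv(c["intrinsics"]).T*[1,-1,-1]
    R=T[:3,:3]; return -R.T@T[:3,3], d@R
def onz(n,uv,z):
    o,d=ray(n,uv); return o+d*((z-o[2])/d[:,2])[:,None]
def cloud(n,dep,uv):
    uv=np.atleast_2d(uv).astype(int); o,d=ray(n,uv); return o+d*dep[uv[:,1],uv[:,0]][:,None]
def tri(uva,uvb):
    (o1,a),(o2,b)=ray("top",uva),ray("scene",uvb);a=a[0]/np.linalg.norm(a);b=b[0]/np.linalg.norm(b)
    s=np.linalg.lstsq(np.c_[a,-b],o2-o1,rcond=None)[0];p,q=o1+s[0]*a,o2+s[1]*b
    return (p+q)/2,np.linalg.norm(p-q)
E
python3 - <<'E'
import cv2,numpy as np
t=cv2.imread("pics/top0.png");s=cv2.imread("pics/scene0.png")
a=cv2.resize(t[230:360,170:470],(800,347),interpolation=cv2.INTER_CUBIC)
cv2.imwrite("pics/ct.png",a)
b=cv2.resize(s[120:360,270:470],(500,600),interpolation=cv2.INTER_CUBIC)
cv2.imwrite("pics/cs.png",b)
E
```

```text
(no output)
```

View pics/ct.png

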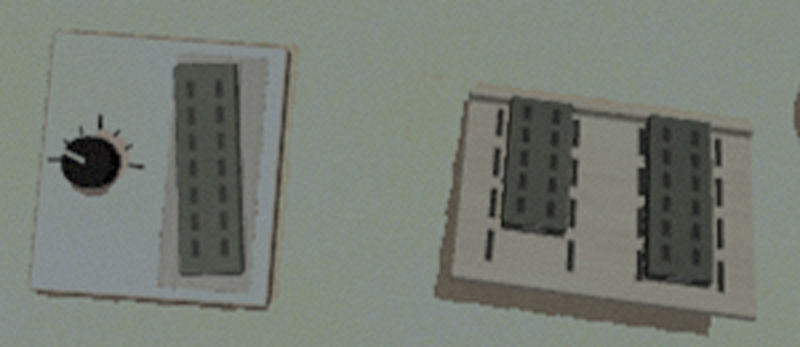

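View pics/cs.png

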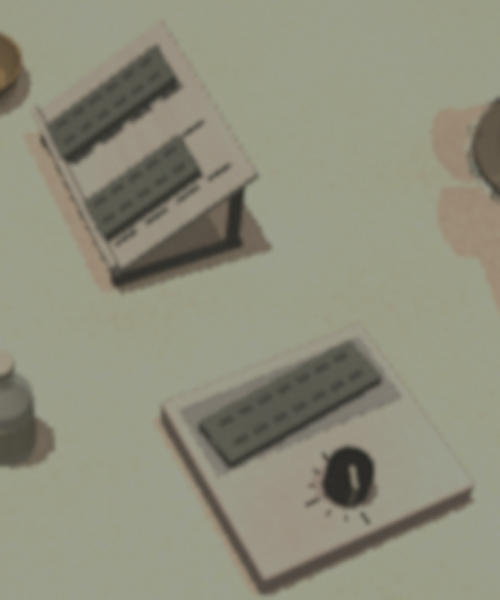

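The top crop gives full outlines of all three slotted faces, with the timer at (90,163) in the crop. The scene crop shows the same faces plus their sides.

```bash
cat >> h.py <<'E'
def faces(n,p,k=3):
    g=cv2.GaussianBlur(p,(3,3),0).astype(int); v=g.mean(2)
    m=((v<105)&(v>45)&(g[:,:,1]-g[:,:,0]>=1)).astype(np.uint8)
    m=cv2.morphologyEx(m,cv2.MORPH_CLOSE,np.ones((3,3),np.uint8))
    m=cv2.morphologyEx(m,cv2.MORPH_OPEN,np.ones((7,7),np.uint8))
    cs=cv2.findContours(m,cv2.RETR_EXTERNAL,cv2.CHAIN_APPROX_NONE)[0]
    return m,[c for c in cs if 400<cv2.contourArea(c)<6000]
E
python3 - <<'E'
from h import *
np.set_printoptions(precision=4,suppress=True)
for n in("top","scene"):
    p=cv2.imread(f"pics/{n}0.png")[:,:,::-1]; dep=np.load(f"{n}0d.npy")
    print(n,"cam",ray(n,[0,0])[0], "pix", p[292,240] if n=="top" else 0, p[310,255] if n=="top" else 0)
    m,cs=faces(n,p)
    for c in cs:
        r=cv2.minAreaRect(c); 
        k=np.zeros(m.shape,np.uint8);cv2.drawContours(k,[c],-1,1,-1);k=cv2.erode(k,np.ones((7,7)))
        ys,xs=np.nonzero(k); 
        if len(xs)<30: continue
        P=cloud(n,dep,np.c_[xs,ys]); c0=P.mean(0); w=np.linalg.svd(P-c0,full_matrices=False)
        print(np.round(r[0],1),np.round(r[1],1),round(r[2],1),"c",c0,"n",w[2][2]*np.sign(w[2][2][2]),"rms",w[1][2]/len(P)**.5)
E
```

```text
top cam [ 0.4833 -0.0146  1.3517] pix [68 72 66] [70 73 67]
[423.5 305. ] [62. 29.] 90.0 c [ 0.4735 -0.2666  0.1116] n [-0.0036 -0.9791  0.2033] rms 0.011956861079544679
[371.  291.5] [28.5 50.5] 3.6 c [ 0.505  -0.1445  0.1023] n [-0.0929 -0.9902  0.1043] rms 0.012881420583557865
[247.9 293. ] [80.7 25.6] 88.0 c [0.5043 0.1492 0.0606] n [-0.0393  0.9901  0.1348] rms 0.013040473834438725
[604.    8.5] [17. 38.] 90.0 c [ 1.2548 -0.7757  0.0083] n [ 1.     -0.0004  0.0046] rms 0.0014203095537665628
scene cam [1.0392 0.7131 1.2347] pix 0 0
```

```bash
python3 - <<'E'
from h import *
np.set_printoptions(precision=4,suppress=True,linewidth=150)
s=cv2.imread("pics/scene0.png")[:,:,::-1];t=cv2.imread("pics/top0.png")[:,:,::-1]
print("scene med",s[160:166,312:320].reshape(-1,3)[::6].tolist(),"board",s[185,325],"plate",s[320,370],"large",s[278:284,385:391].reshape(-1,3)[::5].tolist())
print("top row 300 med",[int(x) for x in t[300,405:445].mean(1)])
print("G-R",[int(x) for x in t[300,405:445,1].astype(int)-t[300,405:445,0]])
print("top row 290 small",[int(x) for x in t[290,350:395].mean(1)])
print("G-R",[int(x) for x in t[290,350:395,1].astype(int)-t[290,350:395,0]])
for n in("top","scene"):
    dep=np.load(f"{n}0d.npy")
    if n=="top": print(dep[292,235:262], dep[292,205])
E
```

```text
scene med [[88, 88, 77], [72, 72, 63], [76, 76, 67], [88, 88, 78], [82, 83, 73], [87, 88, 78], [89, 89, 79], [87, 87, 76]] board [110 108  95] plate [155 150 133] large [[88, 89, 78], [90, 89, 79], [88, 88, 77], [87, 87, 77], [86, 85, 76], [86, 86, 76], [89, 88, 78], [76, 74, 68]]
top row 300 med [128, 125, 132, 118, 72, 40, 38, 29, 39, 65, 70, 66, 66, 59, 55, 52, 60, 67, 67, 72, 70, 66, 64, 65, 53, 37, 43, 57, 68, 70, 63, 81, 111, 94, 31, 71, 115, 131, 130, 129]
G-R [3, -2, 0, -3, 0, 4, 1, -1, 3, 4, 5, 2, 6, 3, 4, -1, 5, 1, 6, 5, 1, 5, 1, 4, -1, 2, 1, 4, -1, 4, 3, 2, -1, -2, 3, 2, -2, -2, -2, 2]
top row 290 small [125, 122, 122, 122, 108, 64, 38, 83, 115, 43, 46, 70, 72, 70, 64, 47, 40, 51, 65, 71, 67, 68, 67, 67, 69, 67, 52, 40, 46, 60, 73, 70, 71, 65, 60, 31, 69, 115, 130, 127, 129, 127, 127, 129, 127]
G-R [-1, -1, -1, -5, 0, 3, 3, 1, -3, 0, 3, 1, 1, 2, 2, 3, 0, -1, -1, 6, 3, 3, 3, 5, 6, 3, 2, -2, 3, 2, 5, 4, 4, 6, 1, -2, -2, 1, 0, -1, -5, -2, 0, -2, -4]
[1.308  1.3083 1.289  1.2884 1.291  1.292  1.2887 1.2879 1.2889 1.2851 1.2944 1.2883 1.2949 1.2893 1.2877 1.2923 1.2877 1.2877 1.292  1.2856 1.2898
 1.2863 1.2881 1.2908 1.2916 1.3029 1.3066] 1.2655013
```

```bash
cat >> h.py <<'E'
def faces(n,p,lo=54,hi=94):
    v=cv2.GaussianBlur(p,(3,3),0).mean(2); m=((v>lo)&(v<hi)).astype(np.uint8)
    m=cv2.morphologyEx(m,cv2.MORPH_OPEN,np.ones((2,2),np.uint8))
    m=cv2.morphologyEx(m,cv2.MORPH_CLOSE,np.ones((5,5),np.uint8))
    m=cv2.morphologyEx(m,cv2.MORPH_OPEN,np.ones((9,9),np.uint8))
    return m,[c for c in cv2.findContours(m,cv2.RETR_EXTERNAL,cv2.CHAIN_APPROX_NONE)[0] if 500<cv2.contourArea(c)<6000]
def plane(n,dep,c):
    k=np.zeros((480,640),np.uint8);cv2.drawContours(k,[c],-1,1,-1);k=cv2.erode(k,np.ones((5,5)))
    ys,xs=np.nonzero(k);P=cloud(n,dep,np.c_[xs,ys]);A=np.c_[P[:,:2],np.ones(len(P))]
    f=np.linalg.lstsq(A,P[:,2],rcond=None)[0]
    for _ in range(3):
        e=P[:,2]-A@f;g=abs(e)<2*np.median(abs(e)); f=np.linalg.lstsq(A[g],P[g,2],rcond=None)[0]
    return f,P
def onplane(n,uv,f):
    o,d=ray(n,uv);s=(f[0]*o[0]+f[1]*o[1]+f[2]-o[2])/(d[:,2]-d[:,:2]@f[:2]);return o+d*s[:,None]
E
python3 - <<'E'
from h import *
np.set_printoptions(precision=4,suppress=True,linewidth=150)
for n in("top","scene"):
    p=cv2.imread(f"pics/{n}0.png")[:,:,::-1]; dep=np.load(f"{n}0d.npy")
    m,cs=faces(n,p)
    for c in cs:
        r=cv2.minAreaRect(c); x,y=r[0]
        if not(200<x<460 and 130<y<350): continue
        f,P=plane(n,dep,c); B=onplane(n,cv2.boxPoints(r),f); e=np.diff(np.r_[B,B[:1]],axis=0)
        L=np.linalg.norm(e,axis=1); i=0 if L[0]>L[1] else 1; a=e[i]*np.sign(e[i][0])
        print(n,np.round(r[0],1),np.round(r[1],1),round(r[2],1),"plane",f,"centre",B.mean(0),"LW",L[:2],"yaw",np.arctan2(a[1],a[0]))
E
```

```text
top [428.  305.5] [61. 26.] 90.0 plane [-0.5679  0.1123  0.4031] centre [ 0.4741 -0.2759  0.1029] LW [0.0648 0.1651] yaw -0.16583051924326528
top [372.5 292.5] [49. 31.] 90.0 plane [-0.5734  0.1114  0.4019] centre [ 0.5045 -0.1478  0.0962] LW [0.0765 0.135 ] yaw -0.09897227399643005
top [249.1 294. ] [78.7 24.5] 88.2 plane [ 0.0016 -0.0098  0.0594] centre [0.5024 0.147  0.0588] LW [0.0598 0.1897] yaw 0.033804375502420915
scene [386.6 282.7] [22.4 71. ] 60.9 plane [ 0.0035 -0.004   0.0579] centre [0.5077 0.1598 0.059 ] LW [0.1969 0.0645] yaw 0.04315474102205786
scene [348. 218.] [17.1 43.6] 71.6 plane [0.0231 0.3508 0.0296] centre [ 0.456  -0.1034  0.0039] LW [0.133 0.089] yaw -0.13724001380490378
scene [328.  196.9] [18.7 45.9] 54.5 plane [-0.1977  1.4494  0.3891] centre [1.1599 0.9367 1.5175] LW [0.9008 1.2296] yaw 0.9645661141897851
scene [315.5 163.6] [18.5 54.8] 54.0 plane [-0.5629  0.05    0.3848] centre [ 0.4789 -0.2532  0.1026] LW [0.1588 0.0675] yaw -0.13821660431802696
```

```bash
cat >> h.py <<'E'
def avg(n,k=5):
    I=[read_camera(n) for _ in range(k)]
    D=np.array([i[1] for i in I]); D[D==0]=np.nan
    return np.mean([i[0] for i in I],0).astype(np.float32), np.nanmedian(D,0)
def slots(I,centre,size):
    "dark slots within a box of the picture: centroids, by blackhat on the picture enlarged 4x"
    x0,y0=[int(a-b/2) for a,b in zip(centre,size)]
    g=cv2.resize(I.mean(2)[y0:y0+int(size[1]),x0:x0+int(size[0])],None,fx=4,fy=4,interpolation=cv2.INTER_CUBIC)
    b=cv2.morphologyEx(g,cv2.MORPH_BLACKHAT,cv2.getStructuringElement(cv2.MORPH_ELLIPSE,(25,25)))
    m=((b>10)&(g<85)).astype(np.uint8); N,_,st,ce=cv2.connectedComponentsWithStats(m)
    return [(round(x0+(c[0]+.5)/4-.5,2),round(y0+(c[1]+.5)/4-.5,2),int(s[4])) for s,c in zip(st[1:],ce[1:]) if 40<s[4]<1200],g,m
E
python3 - <<'E'
from h import *
for n,R in(("top",{"med":((425,305),(36,76)),"small":((372,292),(36,62)),"large":((249,293),(36,94))}),("scene",{"med":((316,161),(64,52)),"small":((328,200),(64,52)),"large":((387,281),(90,60))})):
    I,D=avg(n); np.savez(n+"A.npz",I=I,D=D); v=[]
    for k,(c,s) in R.items():
        L,g,m=slots(I,c,s); print(n,k,len(L),L)
        v.append(cv2.copyMakeBorder(np.vstack([np.clip(g*1.5,0,255),m*255.]),0,760-2*g.shape[0],0,8,cv2.BORDER_CONSTANT))
    V=np.hstack(v); f=min(800/V.shape[1],600/V.shape[0]); cv2.imwrite(f"pics/sl_{n}.png",cv2.resize(V,None,fx=f,fy=f,interpolation=cv2.INTER_AREA))
E
```

```text
top med 18 [(np.float64(438.1), np.float64(277.88), 187), (np.float64(419.49), np.float64(279.88), 309), (np.float64(430.21), np.float64(281.35), 335), (np.float64(438.79), np.float64(286.62), 377), (np.float64(419.49), np.float64(288.29), 325), (np.float64(430.2), np.float64(289.66), 300), (np.float64(419.47), np.float64(296.96), 333), (np.float64(430.52), np.float64(298.46), 337), (np.float64(439.1), np.float64(301.35), 375), (np.float64(419.46), np.float64(305.92), 344), (np.float64(430.53), np.float64(307.45), 332), (np.float64(439.47), np.float64(317.24), 427), (np.float64(419.3), np.float64(314.89), 389), (np.float64(430.48), np.float64(316.63), 389), (np.float64(419.37), np.float64(324.17), 381), (np.float64(430.7), np.float64(325.69), 360), (np.float64(439.77), np.float64(333.09), 445), (np.float64(432.1), np.float64(335.44), 381)]
top small 19 [(np.float64(367.32), np.float64(271.66), 327), (np.float64(385.42), np.float64(270.73), 201), (np.float64(357.0), np.float64(275.56), 361), (np.float64(378.03), np.float64(273.13), 323), (np.float64(385.4), np.float64(279.52), 365), (
[... 2894 characters left out ...]
64(270.81), 174), (np.float64(404.32), np.float64(273.94), 202), (np.float64(383.22), np.float64(275.08), 168), (np.float64(397.12), np.float64(277.86), 178), (np.float64(375.55), np.float64(279.23), 171), (np.float64(389.43), np.float64(282.22), 191), (np.float64(367.82), np.float64(283.42), 185), (np.float64(381.76), np.float64(286.46), 185), (np.float64(359.98), np.float64(287.89), 223), (np.float64(373.91), np.float64(290.95), 202), (np.float64(365.99), np.float64(295.32), 218), (np.float64(345.13), np.float64(304.21), 401), (np.float64(413.93), np.float64(304.94), 1055)][ WARN:0@3.601] global loadsave.cpp:1063 imwrite_ Unsupported depth image for selected encoder is fallbacked to CV_8U.
```

View pics/sl_top.png

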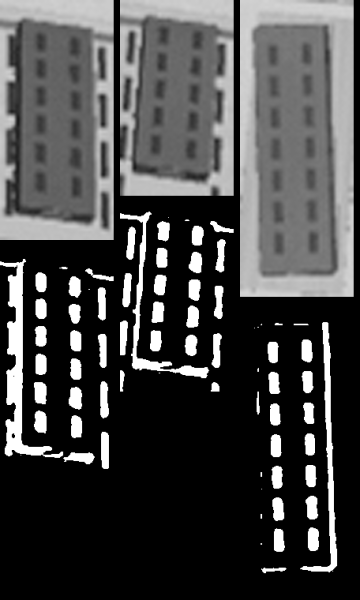

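View pics/sl_scene.png

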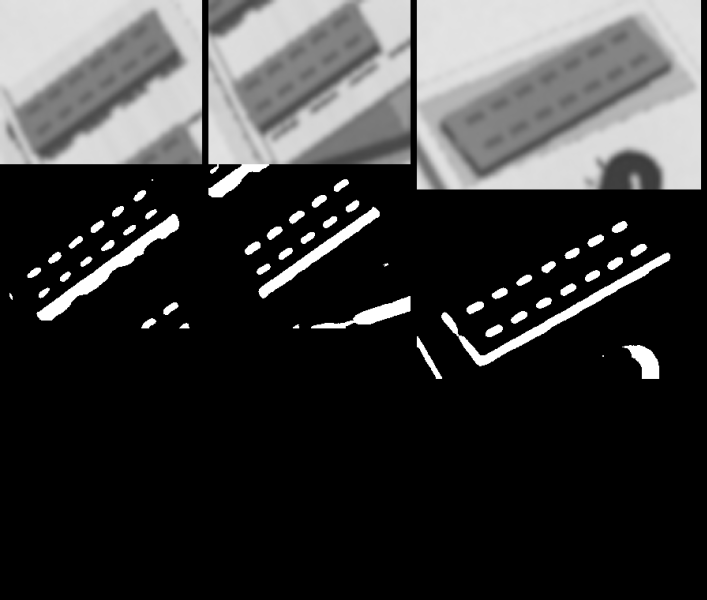

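The slots separate cleanly in both pictures (medium 6x2, small 5x2, large 7x2), so I'll triangulate each slot. The timer comes next.

```bash
cat > m.py <<'E'
from h import *
np.set_printoptions(precision=4,suppress=True,linewidth=150)
def pick(L,axis,n,amin,amax):
    "slots near the two parallel rows"
    return np.array([l[:2] for l in L if amin<l[2]<amax])
T={k:np.array(v) for k,v in dict(
med=[(419.49,279.88),(419.49,288.29),(419.47,296.96),(419.46,305.92),(419.3,314.89),(419.37,324.17),(430.21,281.35),(430.2,289.66),(430.52,298.46),(430.53,307.45),(430.48,316.63),(430.7,325.69)],
small=[(367.32,271.66),(366.76,280.18),(366.2,288.7),(365.54,297.45),(364.84,306.44),(378.03,273.13),(377.58,281.72),(377.07,290.2),(376.57,298.93),(376.03,307.84)],
large=[(240.96,263),(241.28,272.85),(241.6,282.83),(241.89,292.72),(242.27,302.64),(242.61,312.76),(242.82,322.71),(251.68,262.61),(251.93,272.35),(252.34,282.32),(252.67,292.25),(252.93,302.17),(253.32,312.25),(253.71,322.31)]).items()}
S={k:np.array(v) for k,v in dict(
med=[(297.38,175.25),(304.18,170.15),(310.81,165.33),(317.78,160.31),(324.57,155.37),(331.26,150.31),(294.36,168.87),(300.91,164.16),(307.55,159.21),(314.32,154.3),(320.85,149.46),(327.8,144.48)],
small=[(312.98,206.76),(319.92,201.81),(326.97,196.8),(334,191.85),(341.17,186.86),(309.52,200.07),(316.41,195.19),(323.42,190.19),(330.53,185.14),(337.52,180.17)],
large=[(365.99,295.32),(373.91,290.95),(381.76,286.46),(389.43,282.22),(397.12,277.86),(404.32,273.94),(411.72,269.7),(359.98,287.89),(367.82,283.42),(375.55,279.23),(383.22,275.08),(390.76,270.81),(398.14,266.74),(405.75,262.44)]).items()}
def fit(t,s):
    P=[tri(a,b) for a,b in zip(t,s)];g=np.mean([p[1] for p in P]);P=np.array([p[0] for p in P]);n=len(P)//2
    ax=sum((P[i:i+n]-P[i:i+n].mean(0)).T@np.arange(n,0,-1) for i in(0,n));ax/=np.linalg.norm(ax)
    return P.mean(0),ax,g,np.linalg.norm(P[0]-P[n-1])/(n-1)
E
python3 - <<'E'
from m import *
for k in T:
    c,a,g,p=fit(T[k],S[k]); print(k,"centre",c,"yaw",np.arctan2(a[1],a[0]),"slope",np.degrees(np.arcsin(a[2])),"gap",g,"pitch",p)
I=np.load("topA.npz")["I"];J=np.load("sceneA.npz")["I"];D=np.load("topA.npz")["D"]
# timer: dark disc
for n,im,c in(("top",I,(205,291)),("scene",J,(409,311))):
    x0,y0=c[0]-22,c[1]-22; v=im.mean(2)[y0:y0+44,x0:x0+44]; m=(v<55).astype(np.uint8)
    m=cv2.morphologyEx(cv2.morphologyEx(m,cv2.MORPH_OPEN,np.ones((5,5),np.uint8)),cv2.MORPH_CLOSE,np.ones((9,9),np.uint8))
    cc=max(cv2.findContours(m,cv2.RETR_EXTERNAL,cv2.CHAIN_APPROX_NONE)[0],key=cv2.contourArea); (x,y),r=cv2.minEnclosingCircle(cc)
    e=cv2.fitEllipse(cc); print(n,"timer",x+x0,y+y0,r,"ell",np.add(e[0],(x0,y0)),e[1:])
    if n=="top":
        ys,xs=np.nonzero((v>62)&(cv2.erode(m,np.ones((3,3)))>0)); w=np.c_[xs+x0,ys+y0]; print("pointer px",w.mean(0),len(w)); C=onz("top",np.add(e[0],(x0,y0)),.084)[0]; Q=onz("top",w,.084)-C; print("sleeve top centre",C,"radius",e[1][0]*.00225/2,"pointer dir",np.arctan2(*Q.mean(0)[1::-1]),"d",np.linalg.norm(Q.mean(0)))
    else: print("scene top-ish",proj("scene",[C[0],C[1],.084]))
# plate corners
v=I.mean(2); m=(cv2.GaussianBlur(v,(3,3),0)[225:365,165:300]); print("table",m[5,5],"plate",m[30:60,25:50].mean())
print("depth heights: timer",cloud("top",D,[[205,289],[206,295]])[:,2],"plate",cloud("top",D,[[200,325],[210,260],[225,330]])[:,2],"large",cloud("top",D,[[247,288],[246,300]])[:,2])
E
```

```text
med centre [ 0.4791 -0.2682  0.1053] yaw -0.14334576696765589 slope -30.201212033621427 gap 0.000433391395649078 pitch 0.024127109664417654
small centre [ 0.5097 -0.1454  0.0976] yaw -0.13997353786188582 slope -29.668956288956426 gap 0.0003888249773286505 pitch 0.02380150885678676
large centre [0.5052 0.151  0.0622] yaw 0.038516451280430415 slope 0.15861129108081973 gap 0.0004873554612231374 pitch 0.023926424450093728
top timer 203.78879356384277 290.89655113220215 10.614182472229004 ell [204.2807 290.7764] ((18.104612350463867, 20.065837860107422), 72.55684661865234)
pointer px [199.875 289.125] 8
sleeve top centre [0.5098 0.2502 0.084 ] radius 0.02036768889427185 pointer dir 1.2083858737124606 d 0.01124487366981591
scene timer 408.0757579803467 310.0303039550781 10.770739555358887 ell [408.1296 309.4661] ((15.748741149902344, 20.789039611816406), 31.96426010131836)
scene top-ish [[408.9008 304.6245]]
table 133.55835 plate 124.714226
depth heights: timer [0.0823 0.0839] plate [0.0375 0.0408 0.0397] large [0.0591 0.0582]
```

Emit:
send_rows([
  [1,0.045,-0.02,0,0.1],
  [1,0.045,-0.02,0,0.114],
  [1,0.045,-0.02,0,0],
  [1,0.045,-0.02,0,0],
  [1,0.045,-0.02,0,0],
])

```text
time: 1.1
tool_pos: [0.4095, 0.3911, 0.2269]
tool_rot: [3.141, 0.0, 3.0]
contact_force: [0.9, 0.9, -0.1]
opening: 0.0918
grip_force: 0.0
```

Emit:
send_rows([
  [1,0.01,-0.048,0,0],
  [1,0.01,-0.048,0,0],
  [1,0.01,-0.048,0,0],
  [1,0.01,-0.048,0,0],
  [1,0.01,-0.048,0,0],
])

```text
time: 1.6
tool_pos: [0.458, 0.1503, 0.2269]
tool_rot: [3.141, 0.0, 3.0]
contact_force: [0.8, -0.2, -0.4]
opening: 0.0921
grip_force: 0.0
```

Emit:
send_rows([
  [1,0.003,-0.048,0,0],
  [1,0.003,-0.048,0,0],
  [1,0,-0.048,0,0],
  [1,0,-0.048,0,0],
  [1,0,-0.048,0,0],
])

```text
time: 2.1
tool_pos: [0.4636, -0.0898, 0.227]
tool_rot: [3.142, 0.001, 3.0]
contact_force: [0.7, -0.1, 0.2]
opening: 0.0916
grip_force: 0.0
```

Emit:
send_rows([
  [1,0,-0.048,0,0],
  [1,0,-0.048,0,0],
  [1,0,-0.048,0,0],
  [1,0,0,0,0],
])

```text
time: 2.5
tool_pos: [0.4635, -0.2372, 0.2264]
tool_rot: [-3.14, 0.001, 2.994]
contact_force: [0.4, 0.4, 0.6]
opening: 0.0919
grip_force: 0.0
```

Emit:
send_rows([
  [1,0.011,-0.0315,0,0.004],
  [1,0,0,-0.04,0],
  [1,0,0,-0.04,0],
  [1,0,0,-0.035,0],
  [1,0,0,0,0],
], grip_force=15)

```text
time: 3.0
tool_pos: [0.4724, -0.2607, 0.1075]
tool_rot: [3.137, -0.008, 3.004]
contact_force: [0.5, 0.4, 0.1]
opening: 0.0919
grip_force: 0.0
```

Emit:
send_rows([
  [1,0,0,-0.012,0],
  [1,0,0,-0.008,0],
  [1,0,0,0,0],
])

```text
time: 3.3
tool_pos: [0.475, -0.2633, 0.092]
tool_rot: [-3.141, 0.0, 3.004]
contact_force: [0.3, -0.1, 0.8]
opening: 0.0918
grip_force: 0.0
```

```bash
python3 - <<'E'
from h import *
o=observe();print(o["tool_pos"],o["tool_rot"],o["contact_force"])
a=[]
for n,c,s in(("top",(425,300),(160,110)),("scene",(316,170),(130,110))):
    I,D=avg(n,2); x0,y0=int(c[0]-s[0]/2),int(c[1]-s[1]/2)
    a.append(cv2.resize(I[y0:y0+110,x0:x0+s[0],::-1]*1.3,None,fx=2.7,fy=2.7))
cv2.imwrite("pics/g1.png",np.clip(np.hstack(a),0,255).astype(np.uint8))
E
```

```text
[ 0.47504456 -0.26326262  0.09196802] [-3.14149808e+00  3.38198654e-04  3.00399758e+00] [ 0.26922593 -0.06061785  0.82355165]h.py:43: RuntimeWarning: All-NaN slice encountered
  return np.mean([i[0] for i in I],0).astype(np.float32), np.nanmedian(D,0)
```

View pics/g1.png

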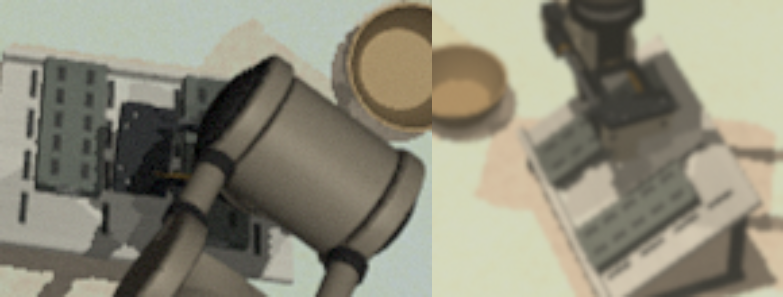

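The gripper straddles medium (in the left half at about (200,200)) without touching small or the bowl. I'll centre, close and lift.

Emit:
send_rows([
  [1,0,-0.005,-0.001,-0.004],
  [1,0,0,0,0],
  [0,0,0,0,0],
  [0,0,0,0,0],
  [0,0,0,0,0],
], grip_force=15)

```text
time: 4.0
tool_pos: [0.4748, -0.2683, 0.0907]
tool_rot: [3.141, -0.0, 3.0]
contact_force: [0.5, -0.3, 0.1]
opening: 0.0724
grip_force: 0.0
```

Emit:
send_rows([
  [0,0,0,0,0],
  [0,0,0,0,0],
  [0,0,0,0,0],
])

```text
time: 4.3
tool_pos: [0.4748, -0.2683, 0.0907]
tool_rot: [3.141, -0.0, 3.0]
contact_force: [-0.4, -0.1, -0.1]
opening: 0.0558
grip_force: 15.0
```

Emit:
send_rows([
  [0,-0.003,0,0.008,0],
  [0,-0.003,0,0.012,0],
  [0,0,0,0.02,0],
  [0,0,0,0.03,0],
  [0,0,0,0,0],
])

```text
time: 4.8
tool_pos: [0.4706, -0.2698, 0.1653]
tool_rot: [-3.137, 0.007, 3.0]
contact_force: [0.1, -0.7, -3.0]
opening: 0.0558
grip_force: 15.0
```

Emit:
send_rows([
  [0,0.005,0.045,0.005,0.02],
  [0,0.005,0.045,0,0.02],
  [0,0.005,0.047,0,0.02],
  [0,0.005,0.047,0,0.02],
  [0,0.005,0.047,0,0.02],
])

```text
time: 5.3
tool_pos: [0.4932, -0.0356, 0.1653]
tool_rot: [3.141, -0.001, 3.1]
contact_force: [0.4, -0.2, -2.5]
opening: 0.0559
grip_force: 15.0
```

Emit:
send_rows([
  [0,0.005,0.048,0,0.02],
  [0,0.005,0.048,0,0.02],
  [0,0.005,0.048,-0.005,0.02],
  [0,0.007,0.046,-0.005,0.02],
  [0,0,0,0,0],
])

```text
time: 5.8
tool_pos: [0.5151, 0.1578, 0.1545]
tool_rot: [3.14, -0.001, -3.097]
contact_force: [0.8, -0.7, -2.8]
opening: 0.0558
grip_force: 15.0
```

Emit:
send_rows([
  [0,0,0,-0.01,0],
  [0,0,0,0,0],
])

```text
time: 6.0
tool_pos: [0.5145, 0.1517, 0.1438]
tool_rot: [-3.141, -0.004, -3.104]
contact_force: [-0.5, 0.2, -2.7]
opening: 0.0559
grip_force: 15.0
```

```bash
python3 - <<'E'
from h import *
o=observe();print(o["tool_pos"],o["tool_rot"],o["contact_force"])
a=[]
for n,c,s in(("top",(245,290),(150,130)),("scene",(390,270),(150,130))):
    I,D=avg(n,4); np.savez(n+"B.npz",I=I); x0,y0=int(c[0]-s[0]/2),int(c[1]-s[1]/2)
    a.append(cv2.resize(I[y0:y0+s[1],x0:x0+s[0],::-1]*1.3,None,fx=2.66,fy=2.66,interpolation=cv2.INTER_CUBIC))
cv2.imwrite("pics/g2.png",np.clip(np.hstack(a),0,255).astype(np.uint8))
E
```

```text
[0.51452971 0.15169704 0.14380731] [-3.14091417 -0.0036694  -3.10397679] [-0.45460682  0.20222438 -2.7195296 ]
```

View pics/g2.png

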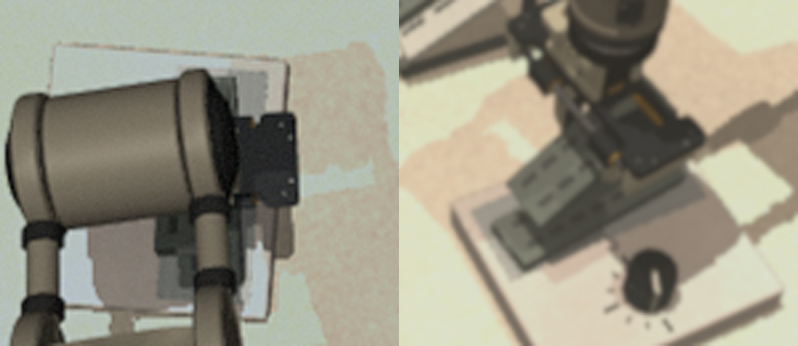

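The scene half shows medium still sloping in the grip, with its low end over large and its slots at about (520-600,150-215). I'll compare its slots with where the tool pose says they should be.

```bash
python3 - <<'E'
from m import *
I=np.load("sceneB.npz")["I"]
for off in[(372,262)]:
    L,g,m=slots(I,(372,270),(70,60)); print([(float(a),float(b),c) for a,b,c in L if c<400])
# slot positions of medium in cassette frame (rel. top centre)
P=np.array([tri(a,b)[0] for a,b in zip(T["med"],S["med"])]);c=P.mean(0);row=np.linalg.norm(P[:6].mean(0)-P[6:].mean(0));print("row spacing",row)
tp=observe()["tool_pos"]; yaw=.0385; th=np.radians(30)
x=np.array([np.cos(yaw)*np.cos(th),np.sin(yaw)*np.cos(th),-np.sin(th)]);y=np.array([-np.sin(yaw),np.cos(yaw),0]);z=np.cross(x,y)
top=np.array([tp[0],tp[1],tp[2]+.0021])+9e-3*z
for s in(1,-1):
    print("med pred",np.round(proj("scene",[top+x*.024*k+y*s*row/2 for k in(2.5,1.5,.5)]),1).tolist())
E
```

```text
[(405.58, 240.34, 55), (378.44, 248.52, 252), (391.57, 264.45, 338), (370.92, 265.42, 228), (387.68, 268.15, 210), (402.8, 268.46, 174), (363.56, 272.0, 218), (377.24, 273.25, 228), (369.69, 279.88, 219), (404.64, 280.96, 73), (351.71, 292.26, 220), (356.52, 298.62, 47), (405.4, 298.86, 49)]
row spacing 0.025778688222288137
med pred [[369.7, 280.9], [377.2, 274.2], [384.8, 267.5]]
med pred [[363.4, 273.2], [370.9, 266.6], [378.3, 260.0]]
```

Emit:
send_rows([
  [0,0.0035,0,-0.018,0],
  [0,0,0,-0.016,0],
  [0,-0.001,0,-0.005,0],
  [0,-0.002,0,-0.004,0],
  [0,-0.002,0,-0.004,0],
], grip_force=10)

```text
time: 6.9
tool_pos: [0.5144, 0.1526, 0.0993]
tool_rot: [3.141, 0.001, -3.103]
contact_force: [-1.1, -0.4, -0.1]
opening: 0.0558
grip_force: 10.0
```

Emit:
send_rows([
  [0,-0.002,0,-0.004,0],
  [0,-0.002,0,-0.004,0],
  [0,-0.002,0,-0.004,0],
  [0,0,0,0,0],
])

```text
time: 7.3
tool_pos: [0.508, 0.1527, 0.0863]
tool_rot: [3.142, -0.0, -3.103]
contact_force: [-0.3, -0.8, -3.1]
opening: 0.0561
grip_force: 10.0
```

```bash
python3 - <<'E'
from m import *
I,D=avg("scene",4);o=observe();tp=o["tool_pos"];print(tp,o["contact_force"],o["torque"])
L,g,m=slots(I,(375,275),(70,60)); print([(float(a),float(b),c) for a,b,c in L if 90<c<400])
yaw=.0385
y=np.array([-np.sin(yaw),np.cos(yaw),0])
for deg in(30,20,10,0):
    th=np.radians(deg);x=np.array([np.cos(yaw)*np.cos(th),np.sin(yaw)*np.cos(th),-np.sin(th)]);z=np.cross(x,y)
    pc=np.array([tp[0],tp[1],tp[2]+.006])  # pivot
    top=pc+x*.002+z*(.009-.0035)
    print(deg,[np.round(proj("scene",[top+x*.024*k+y*s*.0129 for k in(2.5,1.5,.5)])-[0,1],1).tolist() for s in(1,-1)])
print("large",np.round(proj("scene",[np.array([.505,.1515,.058])+.024*k*np.array([1,yaw,0])+y*s*.0129 for k in(3,2) for s in(1,-1)])-[0,1],1).tolist())
E
```

```text
[0.5086 0.1527 0.0868] [ 0.0955  0.5624 -2.3083] [ 0.0947  0.0053 -0.0328]
[(370.61, 252.11, 98), (378.88, 261.36, 235), (371.33, 276.2, 233), (386.45, 278.27, 100), (392.47, 279.17, 179), (363.59, 281.84, 232), (377.52, 283.73, 201), (396.06, 286.15, 126), (369.46, 289.53, 211), (352.04, 292.91, 221), (342.75, 300.14, 92)]
30 [[[370.4, 291.7], [377.6, 285.3], [384.9, 278.9]], [[364.3, 284.2], [371.5, 277.8], [378.7, 271.5]]]
20 [[[369.5, 290.2], [377.2, 284.3], [385.0, 278.3]], [[363.4, 282.7], [371.1, 276.8], [378.8, 270.9]]]
10 [[[369.2, 288.2], [377.2, 283.0], [385.2, 277.7]], [[363.1, 280.7], [371.1, 275.5], [379.0, 270.3]]]
0 [[[369.6, 285.9], [377.6, 281.4], [385.5, 277.0]], [[363.4, 278.3], [371.4, 273.9], [379.3, 269.6]]]
large [[365.9, 295.4], [359.9, 287.8], [373.8, 290.9], [367.8, 283.5]]
```

Medium is pivoting in the grip as planned, now about 16° from level. I'll lower on until it is flat.

Emit:
send_rows([
  [0,-0.0015,0,-0.004,0],
  [0,-0.0015,0,-0.004,0],
  [0,-0.001,0,-0.004,0],
  [0,-0.001,0,-0.004,0],
  [0,0,0,0,0],
])

```text
time: 8.0
tool_pos: [0.5028, 0.1526, 0.07]
tool_rot: [-3.142, -0.001, -3.103]
contact_force: [-0.0, -0.4, -2.6]
opening: 0.0559
grip_force: 10.0
```

Emit:
send_rows([
  [0,-0.0005,0,-0.003,0],
  [0,0,0,-0.002,0],
  [0,0,0,0,0],
])

```text
time: 8.3
tool_pos: [0.5026, 0.1527, 0.0654]
tool_rot: [3.142, -0.001, -3.103]
contact_force: [-0.2, 0.3, -2.4]
opening: 0.0563
grip_force: 10.0
```

```bash
python3 - <<'E'
from m import *
I,D=avg("scene",4);o=observe();tp=o["tool_pos"];print(tp,o["contact_force"],o["torque"])
L,g,m=slots(I,(375,275),(80,70)); print([(float(a),float(b),c) for a,b,c in L if 90<c<400])
yaw=.0385;y=np.array([-np.sin(yaw),np.cos(yaw),0]);x=np.array([np.cos(yaw),np.sin(yaw),0])
print("med place",[np.round(proj("scene",[np.array([.505,.1515,.076])+x*.024*k+y*s*.0129 for k in(2.5,1.5,.5)])-[0,1],1).tolist() for s in(1,-1)])
E
```

```text
[0.5029 0.1527 0.0658] [-1.0634  0.2559 -3.0406] [0.0493 0.0003 0.0087]
[(406.32, 243.96, 292), (389.76, 246.04, 387), (371.78, 255.89, 104), (380.18, 266.01, 310), (372.79, 277.62, 184), (365.05, 281.89, 198), (379.04, 285.08, 170), (406.34, 286.46, 326), (341.2, 297.5, 248), (371.02, 289.65, 127), (413.03, 304.23, 390)]
med place [[[370.5, 289.3], [378.3, 284.9], [386.2, 280.5]], [[364.4, 281.8], [372.3, 277.5], [380.0, 273.2]]]
```

Medium's slots are within about 1 px of their place. I'll press it down slightly, then release.

Emit:
send_rows([
  [0,-0.001,0,-0.0015,0],
  [0,0,0,0,0],
])

```text
time: 8.7
tool_pos: [0.5022, 0.1527, 0.0644]
tool_rot: [3.141, 0.001, -3.103]
contact_force: [0.7, 0.9, -1.9]
opening: 0.0559
grip_force: 10.0
```

Emit:
send_rows([
  [0.75,0,0,0,0],
  [0.75,0,0,0,0],
  [0.75,0,0,0,0],
  [0.8,0,0,0,0],
])

```text
time: 9.1
tool_pos: [0.5019, 0.1527, 0.0643]
tool_rot: [3.141, 0.0, -3.103]
contact_force: [-0.8, 1.0, 0.2]
opening: 0.072
grip_force: 0.0
```

Emit:
send_rows([
  [0.9,0,0,0.02,0],
  [1,0,0,0.045,0],
  [1,-0.005,-0.05,0.05,0],
  [1,0,-0.05,0.02,-0.06],
  [1,0,-0.05,0,-0.06],
])

```text
time: 9.6
tool_pos: [0.4998, 0.0201, 0.1864]
tool_rot: [-3.142, 0.007, 3.06]
contact_force: [1.5, -0.6, 0.3]
opening: 0.092
grip_force: 0.0
```

Emit:
send_rows([
  [1,0,-0.05,0,-0.06],
  [1,0,-0.05,0,0],
  [1,0,-0.047,0,0],
  [1,0,0,0,0],
])

```text
time: 10.0
tool_pos: [0.4983, -0.1314, 0.1831]
tool_rot: [-3.14, 0.001, 2.994]
contact_force: [0.4, 0.8, 0.1]
opening: 0.0919
grip_force: 0.0
```

```bash
python3 - <<'E'
from m import *
o=observe();print(o["tool_pos"],o["tool_rot"])
for n,c,s in(("top",(249,293),(34,94)),("scene",(386,278),(80,62)),("top",(372,292),(36,62)),("scene",(328,194),(50,50))):
    I,D=avg(n,3); L,g,m=slots(I,c,s); print(n,[(float(a),float(b),c) for a,b,c in L if 40<c<450])
    if s[1]==62 and n=="scene": Iv=I
# place for medium/large in each view
yaw=.0385;y=np.array([-np.sin(yaw),np.cos(yaw),0]);x=np.array([np.cos(yaw),np.sin(yaw),0])
for n in("top","scene"): print(n,np.round(proj(n,[np.array([.505,.1515,.076])+x*.024*k+y*s*.0129 for k in(2.5,-2.5) for s in(1,-1)]),1).tolist())
E
```

```text
[ 0.4983 -0.1314  0.1831] [-3.1398  0.001   2.9939]
top [(237.87, 259.53, 154), (249.79, 259.74, 59), (239.65, 268.02, 348), (250.44, 267.67, 387), (250.69, 277.55, 389), (239.88, 277.9, 378), (240.12, 288.13, 389), (251.04, 287.58, 375), (251.43, 297.73, 402), (240.49, 298.17, 348), (251.74, 307.71, 384), (240.79, 308.18, 364), (251.94, 317.82, 355), (241.15, 318.53, 378), (241.16, 331.93, 131)]
scene [(403.44, 260.87, 206), (396.2, 264.84, 206), (410.02, 267.84, 202), (388.46, 269.08, 243), (402.45, 272.1, 229), (380.68, 273.44, 219), (394.73, 276.43, 233), (372.84, 277.82, 192), (387.01, 280.77, 240), (365.25, 281.94, 211), (379.15, 285.25, 229), (371.26, 289.68, 254), (346.54, 306.53, 57)]
top [(354.52, 270.14, 300), (354.31, 318.58, 188)]
scene [(341.2, 173.28, 257), (332.24, 175.6, 183), (332.5, 184.62, 347), (348.24, 188.58, 98), (323.49, 190.16, 181), (334.71, 191.3, 131), (316.47, 195.13, 179), (326.95, 196.8, 152), (309.57, 200.0, 183), (341.91, 199.43, 51), (319.91, 201.54, 137), (312.68, 206.85, 132), (351.0, 217.95, 57)]
top [[240.1, 267.8], [250.8, 267.3], [241.7, 318.1], [252.5, 317.6]]
scene [[370.5, 290.3], [364.4, 282.8], [409.1, 268.7], [402.8, 261.6]]
```

Emit:
send_rows([
  [1,0.007,-0.014,-0.02,0.006],
  [1,0,0,-0.03,0],
  [1,0,0,-0.03,0],
  [1,0,0,0,0],
])

```text
time: 11.0
tool_pos: [0.503, -0.139, 0.0997]
tool_rot: [3.139, -0.007, 3.006]
contact_force: [-0.5, 0.7, 0.6]
opening: 0.092
grip_force: 0.0
```

```bash
python3 - <<'E'
from m import *
t=[(239.65,268.02),(239.88,277.9),(240.12,288.13),(240.49,298.17),(240.79,308.18),(241.15,318.53),(250.44,267.67),(250.69,277.55),(251.04,287.58),(251.43,297.73),(251.74,307.71),(251.94,317.82)]
s=[(371.26,289.68),(379.15,285.25),(387.01,280.77),(394.73,276.43),(402.45,272.1),(410.02,267.84),(365.25,281.94),(372.84,277.82),(380.68,273.44),(388.46,269.08),(396.2,264.84),(403.44,260.87)]
c,a,g,p=fit(t,s); print("med",c,"yaw",np.arctan2(a[1],a[0]),"slope",np.degrees(np.arcsin(a[2])),g,p)
c2,a2,_,_=fit(T["large"],S["large"]); R=np.array([[np.cos(.0385),np.sin(.0385)],[-np.sin(.0385),np.cos(.0385)]]); print("rel",R@(c-c2)[:2],(c-c2)[2])
for I in(np.load("topA.npz")["I"],avg("top",3)[0]):
    # bright-to-grey edges of large along its axis, on lines beside the slots at plate level
    for cs in faces("top",I)[1]:
        r=cv2.minAreaRect(cs)
        if 230<r[0][0]<265 and 270<r[0][1]<310: print(r)
print(observe()["tool_pos"],observe()["tool_rot"])
E
```

```text
med [0.504  0.1523 0.08  ] yaw 0.03688645681286366 slope -0.48939549904957597 0.0005841101275423508 0.02399540780811247
rel [-0.0012  0.0014] 0.017871369632170744
((249.07855224609375, 294.01318359375), (78.68034362792969, 24.5192813873291), 88.21009063720703)
((248.5005340576172, 294.02325439453125), (78.5136489868164, 25.969722747802734), 88.66777801513672)
[ 0.5061 -0.1403  0.1043] [-3.1412  0.0016  3.006 ]
```

Medium sits within 1.5 mm of centre on large. Now small.

Emit:
send_rows([
  [1,-0.001,-0.005,-0.013,-0.006],
  [1,0,0,-0.008,0],
  [1,0,0,0,0],
], grip_force=15)

```text
time: 11.45
tool_pos: [0.5044, -0.145, 0.0823]
tool_rot: [3.141, 0.0, 3.0]
contact_force: [-0.8, 0.5, -0.5]
opening: 0.0917
grip_force: 0.0
```

Emit:
send_rows([
  [0,0,0,0,0],
  [0,0,0,0,0],
  [0,0,0,0,0],
  [0,0,0,0,0],
  [0,0,0,0,0],
])

```text
time: 11.95
tool_pos: [0.5044, -0.1451, 0.0822]
tool_rot: [3.142, 0.0, 3.0]
contact_force: [-0.6, 0.2, 0.5]
opening: 0.0565
grip_force: 0.0
```

Emit:
send_rows([
  [0,0,0,0,0],
  [0,0,0,0,0],
])

```text
time: 12.15
tool_pos: [0.5044, -0.145, 0.0822]
tool_rot: [3.141, 0.0, 3.0]
contact_force: [-0.6, 0.4, 2.1]
opening: 0.0561
grip_force: 15.0
```

Emit:
send_rows([
  [0,-0.003,0,0.008,0],
  [0,-0.003,0,0.015,0],
  [0,0,0,0.03,0],
  [0,0,0,0.03,0],
  [0,0.001,0.02,0.005,0],
])

```text
time: 12.65
tool_pos: [0.5009, -0.1272, 0.1738]
tool_rot: [-3.139, 0.006, 2.998]
contact_force: [0.8, 0.6, -1.6]
opening: 0.0559
grip_force: 15.0
```

Emit:
send_rows([
  [0,0.002,0.045,0,0.03],
  [0,0.002,0.048,0,0.03],
  [0,0.002,0.048,0,0.03],
  [0,0.002,0.048,0,0.03],
  [0,0.003,0.048,0,0.03],
])

```text
time: 13.15
tool_pos: [0.5097, 0.1137, 0.1704]
tool_rot: [-3.142, -0.0, -3.132]
contact_force: [0.5, -1.1, -2.4]
opening: 0.0556
grip_force: 15.0
```

Emit:
send_rows([
  [0,0.003,0.04,-0.01,0.03],
  [0,0,0,-0.01,0],
  [0,0,0,0,0],
])

```text
time: 13.45
tool_pos: [0.5119, 0.1523, 0.1487]
tool_rot: [-3.141, -0.004, -3.101]
contact_force: [0.5, -0.3, -2.8]
opening: 0.0555
grip_force: 15.0
```

Emit:
send_rows([
  [0,0.002,0,-0.016,0],
  [0,0,0,-0.014,0],
  [0,0,0,-0.004,0],
  [0,-0.002,0,-0.004,0],
  [0,-0.002,0,-0.004,0],
], grip_force=10)

```text
time: 13.95
tool_pos: [0.5115, 0.1511, 0.1087]
tool_rot: [-3.141, 0.001, -3.105]
contact_force: [-1.2, -1.7, 0.6]
opening: 0.0558
grip_force: 10.0
```

Emit:
send_rows([
  [0,-0.002,0,-0.004,0],
  [0,-0.002,0,-0.004,0],
  [0,0,0,0,0],
])

```text
time: 14.25
tool_pos: [0.507, 0.1519, 0.0998]
tool_rot: [3.142, -0.0, -3.103]
contact_force: [0.6, 0.7, -1.3]
opening: 0.0561
grip_force: 10.0
```

```bash
python3 - <<'E'
from m import *
I,D=avg("scene",4);o=observe();tp=o["tool_pos"];print(tp,o["contact_force"])
L,g,m=slots(I,(375,270),(80,70)); print([(float(a),float(b),c) for a,b,c in L if 90<c<400])
yaw=.0385;y=np.array([-np.sin(yaw),np.cos(yaw),0])
for deg in(30,20,15,10,0):
    th=np.radians(deg);x=np.array([np.cos(yaw)*np.cos(th),np.sin(yaw)*np.cos(th),-np.sin(th)]);z=np.cross(x,y)
    top=np.array([tp[0],tp[1],tp[2]+.006])+x*.002+z*.0055
    print(deg,[np.round(proj("scene",[top+x*.024*k+y*s*.0129 for k in(2,1)])-[0,1],1).tolist() for s in(1,-1)])
E
```

```text
[0.5075 0.1521 0.1001] [-0.4042 -0.2722 -1.9232]
[(363.7, 236.17, 321), (405.52, 236.98, 297), (371.28, 248.21, 97), (394.74, 252.63, 261), (379.62, 258.31, 237), (375.39, 270.28, 238), (367.76, 275.69, 259), (393.35, 275.46, 108), (381.64, 277.82, 216), (374.3, 283.07, 207), (340.45, 296.21, 221)]
30 [[[374.7, 285.3], [382.1, 278.8]], [[368.6, 277.7], [375.9, 271.3]]]
20 [[[374.1, 284.0], [381.9, 278.0]], [[367.9, 276.4], [375.7, 270.5]]]
15 [[[374.0, 283.2], [381.9, 277.5]], [[367.8, 275.6], [375.7, 270.0]]]
10 [[[374.0, 282.3], [382.0, 277.0]], [[367.8, 274.8], [375.8, 269.5]]]
0 [[[374.3, 280.3], [382.4, 275.9]], [[368.1, 272.8], [376.1, 268.4]]]
```

Small is pivoting the same way, now about 15° from level.

Emit:
send_rows([
  [0,-0.002,0,-0.004,0],
  [0,-0.0015,0,-0.004,0],
  [0,-0.0015,0,-0.004,0],
  [0,-0.001,0,-0.004,0],
  [0,-0.0005,0,-0.002,0],
])

```text
time: 14.95
tool_pos: [0.5006, 0.152, 0.0816]
tool_rot: [3.142, -0.0, -3.103]
contact_force: [1.1, 0.5, 0.0]
opening: 0.056
grip_force: 10.0
```

Emit:
send_rows([
  [0,0,0,0,0],
])

```text
time: 15.05
tool_pos: [0.5005, 0.1519, 0.0816]
tool_rot: [3.142, -0.001, -3.103]
contact_force: [0.2, 0.2, -2.5]
opening: 0.0558
grip_force: 10.0
```

```bash
python3 - <<'E'
from m import *
I,D=avg("scene",4);o=observe();tp=o["tool_pos"];print(tp,o["contact_force"])
L,g,m=slots(I,(375,270),(80,70)); print([(float(a),float(b),c) for a,b,c in L if 90<c<400])
yaw=.037;y=np.array([-np.sin(yaw),np.cos(yaw),0]);x=np.array([np.cos(yaw),np.sin(yaw),0])
print([np.round(proj("scene",[np.array([.504,.1523,.098])+x*.024*k+y*s*.0129 for k in(2,1)]),1).tolist() for s in(1,-1)])
E
```

```text
[0.5006 0.152  0.082 ] [-0.4261 -0.1092 -1.5284]
[(407.5, 239.55, 299), (398.42, 237.01, 130), (372.65, 251.29, 111), (377.26, 271.22, 174), (369.72, 275.48, 222), (383.06, 278.95, 128), (375.96, 282.73, 157), (340.48, 296.26, 243)]
[[[375.7, 283.4], [383.7, 279.0]], [[369.6, 275.9], [377.5, 271.5]]]
```

Emit:
send_rows([
  [0,0,0,-0.001,0],
  [0,0,0,0,0],
  [0.75,0,0,0,0],
  [0.75,0,0,0,0],
  [0.75,0,0,0,0],
])

```text
time: 15.75
tool_pos: [0.501, 0.1519, 0.0812]
tool_rot: [3.141, 0.0, -3.103]
contact_force: [0.6, -0.2, 0.4]
opening: 0.0683
grip_force: 0.0
```

Emit:
send_rows([
  [0.8,0,0,0,0],
  [0.9,0,0,0.02,0],
  [1,0,0,0.04,0],
  [1,0,0,0.05,0],
  [1,-0.05,0,0.03,0],
])

```text
time: 16.25
tool_pos: [0.4626, 0.152, 0.2208]
tool_rot: [3.141, 0.009, -3.105]
contact_force: [1.1, 0.9, 1.1]
opening: 0.0914
grip_force: 0.0
```

Emit:
send_rows([
  [1,-0.05,0.05,0,0.1],
  [1,-0.05,0.05,0,0.1],
  [1,0,0.05,0,0.1],
  [1,0,0.05,0,0.1],
  [1,0,0,0,0.1],
])

```text
time: 16.75
tool_pos: [0.3864, 0.3275, 0.2169]
tool_rot: [3.14, 0.002, -2.594]
contact_force: [1.1, -0.6, -1.0]
opening: 0.092
grip_force: 0.0
```

```bash
python3 - <<'E'
from m import *
o=observe();print(o["tool_pos"],o["tool_rot"],o["qpos"])
a=[]
for n,c,s in(("top",(249,290),(34,90)),("scene",(386,274),(80,60))):
    I,D=avg(n,4); np.savez(n+"C.npz",I=I,D=D); L,g,m=slots(I,c,s); print(n,[(float(a),float(b),c) for a,b,c in L if 90<c<450])
    cc=(215,292) if n=="top" else (395,295)
    a.append(cv2.resize(I[cc[1]-55:cc[1]+55,cc[0]-50:cc[0]+50,::-1]*1.4,None,fx=4,fy=4,interpolation=cv2.INTER_CUBIC))
cv2.imwrite("pics/t1.png",np.clip(np.hstack(a),0,255).astype(np.uint8))
E
```

```text
[0.3864 0.3275 0.2169] [ 3.1399  0.0021 -2.5942] [ 0.5506  0.3154  1.5917  0.0018  1.2324 -1.5681]
top [(237.76, 259.6, 143), (236.96, 265.18, 307), (249.05, 264.86, 159), (249.99, 272.42, 405), (238.96, 272.99, 401), (239.23, 283.12, 405), (250.2, 282.45, 390), (250.62, 292.6, 398), (239.57, 293.18, 408), (234.46, 298.74, 207), (250.85, 302.9, 408), (239.76, 303.44, 318), (251.27, 313.37, 398), (239.88, 314.17, 313), (241.03, 331.93, 131)]
scene [(400.87, 258.42, 221), (393.15, 262.77, 254), (407.38, 265.84, 186), (385.27, 267.11, 256), (399.86, 270.2, 130), (377.56, 271.23, 242), (418.89, 272.28, 250), (391.61, 274.46, 248), (369.79, 275.45, 240), (383.85, 278.84, 255), (375.92, 283.19, 263)]
```

View pics/t1.png

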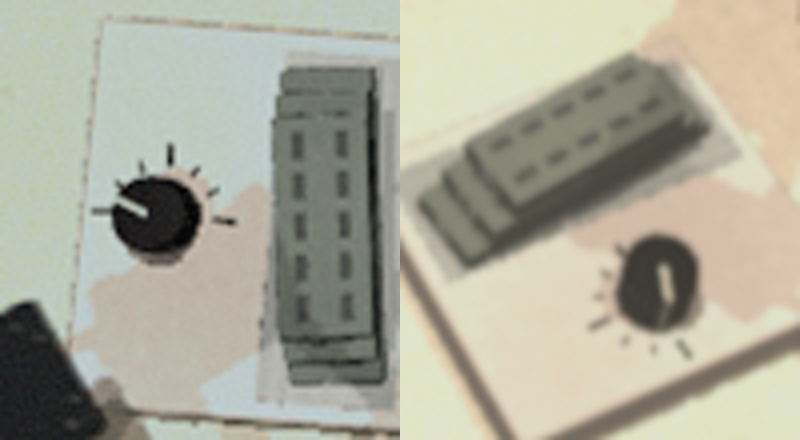

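The pile is square. In the left half the marks for 0, 30 and 60 end at about (92,211), (169,145) and (236,222). The pointer runs (150,213) to (118,200), roughly 6 min. Next I'll refine the axis and pointer.

```bash
cat >> m.py <<'E'
def timer(I,axis,m30):
    "pointer angle about the axis (world), from the bright pixels on the sleeve's top seen from above"
    u=proj("top",[*axis,.084])[0]; x0,y0=np.round(u).astype(int)-10
    v=cv2.resize(I.mean(2)[y0:y0+21,x0:x0+21],None,fx=4,fy=4,interpolation=cv2.INTER_CUBIC)
    yy,xx=np.mgrid[:84,:84]; px=x0+(xx+.5)/4-.5; py=y0+(yy+.5)/4-.5
    k=(np.hypot(px-u[0],py-u[1])<8.5)
    w=k&(v>np.median(v[k])+15); N,lab,st,_=cv2.connectedComponentsWithStats(w.astype(np.uint8)); b=lab==1+np.argmax(st[1:,4])
    Q=onz("top",np.c_[px[b],py[b]],.084)[:,:2]-axis; m=Q.mean(0); d=np.linalg.svd(Q-m)[2][0]; d*=np.sign(d@m)
    return np.arctan2(m[1],m[0]),np.arctan2(d[1],d[0]),b.sum(),np.linalg.norm(m)
E
python3 - <<'E'
from m import *
I=np.load("topC.npz")["I"]
f=lambda x,y:onz("top",[165+(x+.5)/4-.5,237+(y+.5)/4-.5],.04)[0,:2]
m0,m30,m60=f(92,211),f(169.5,145),f(236,222); ax=(m0+m60)/2
for q in(m0,m30,m60): print(np.linalg.norm(q-ax),np.arctan2(*(q-ax)[::-1]))
print("axis",ax); print(timer(I,ax,0))
t=[(238.96,272.99),(239.23,283.12),(239.57,293.18),(239.76,303.44),(239.88,314.17),(249.99,272.42),(250.2,282.45),(250.62,292.6),(250.85,302.9),(251.27,313.37)]
s=[(375.92,283.19),(383.85,278.84),(391.61,274.46),(399.86,270.2),(407.38,265.84),(369.79,275.45),(377.56,271.23),(385.27,267.11),(393.15,262.77),(400.87,258.42)]
c,a,g,p=fit(t,s); print("small",c,"yaw",np.arctan2(a[1],a[0]),"slope",np.degrees(np.arcsin(a[2])),g)
E
```

```text
0.04441562194194859 1.4876375575968466
0.04398946126333485 -0.06460876283021452
0.04441562194194859 -1.6539550959929465
axis [0.5108 0.2561]
(np.float64(1.0840893844209953), np.float64(1.081915659923474), np.int64(397), np.float64(0.010418453955083347))
small [0.5034 0.1517 0.0979] yaw 0.03303776586288738 slope -0.2296684104980553 0.0005818759464916555
```

Emit:
send_rows([
  [1,0.041,-0.024,0,0],
  [1,0.041,-0.024,0,0],
  [1,0.0425,-0.0235,0,0],
  [1,0,0,0,0],
  [1,0,0,0,0],
], grip_force=15)

```text
time: 17.65
tool_pos: [0.5123, 0.2498, 0.2163]
tool_rot: [3.141, -0.001, -2.607]
contact_force: [-0.0, 0.6, -0.8]
opening: 0.0919
grip_force: 0.0
```

Emit:
send_rows([
  [1,0,0,-0.04,0],
  [1,0,0,-0.04,0],
  [1,0,0,-0.03,0],
  [1,0,0,0,0],
])

```text
time: 18.05
tool_pos: [0.508, 0.2508, 0.1032]
tool_rot: [3.139, -0.008, -2.603]
contact_force: [-1.2, -0.0, -0.4]
opening: 0.0918
grip_force: 0.0
```

Emit:
send_rows([
  [1,0,0.005,0,0],
  [1,0,0,0,0],
  [1,0,0,0,0],
])

```text
time: 18.35
tool_pos: [0.5126, 0.257, 0.1088]
tool_rot: [-3.141, 0.004, -2.603]
contact_force: [0.4, -0.6, 0.3]
opening: 0.0918
grip_force: 0.0
```

Emit:
send_rows([
  [1,-0.0015,-0.001,-0.02,0],
  [1,0,0,-0.02,0],
  [1,0,0,-0.016,0],
  [1,0,0,0,0],
])

```text
time: 18.75
tool_pos: [0.5095, 0.2549, 0.05]
tool_rot: [3.141, -0.002, -2.604]
contact_force: [-0.0, -0.2, -0.2]
opening: 0.0918
grip_force: 0.0
```

Emit:
send_rows([
  [0,0,0,0,0],
  [0,0,0,0,0],
  [0,0,0,0,0],
  [0,0,0,0,0],
  [0,0,0,0,0],
])

```text
time: 19.25
tool_pos: [0.5104, 0.2552, 0.0512]
tool_rot: [-3.142, 0.001, -2.603]
contact_force: [-0.3, -0.8, 0.0]
opening: 0.056
grip_force: 0.0
```

Emit:
send_rows([
  [0,0,0,0,0],
  [0,0,0,0,0],
  [0,0,0,0,0],
  [0,0,0,0,0],
])

```text
time: 19.65
tool_pos: [0.5101, 0.2555, 0.0509]
tool_rot: [3.141, 0.0, -2.603]
contact_force: [-2.1, 3.2, 2.4]
opening: 0.0459
grip_force: 15.0
```

Gripped at 46 mm. Now the clockwise turn of 1.16 rad.

Emit:
send_rows([
  [0,0,0,0,-0.08],
  [0,0,0,0,-0.12],
  [0,0,0,0,-0.12],
  [0,0,0,0,-0.12],
  [0,0,0,0,-0.12],
])

```text
time: 20.15
tool_pos: [0.5099, 0.2562, 0.051]
tool_rot: [3.14, -0.0, 3.115]
contact_force: [-2.5, 6.5, 2.7]
opening: 0.0455
grip_force: 15.0
```

Emit:
send_rows([
  [0,0,0,0,-0.12],
  [0,0,0,0,-0.12],
  [0,0,0,0,-0.12],
  [0,0,0,0,-0.12],
  [0,0,0,0,-0.12],
])

```text
time: 20.65
tool_pos: [0.5102, 0.257, 0.051]
tool_rot: [3.139, -0.001, 2.515]
contact_force: [-1.6, 10.0, 0.9]
opening: 0.0456
grip_force: 15.0
```

Emit:
send_rows([
  [0,0,0,0,0],
  [0,0,0,0,0],
])

```text
time: 20.85
tool_pos: [0.5102, 0.257, 0.051]
tool_rot: [3.139, -0.001, 2.52]
contact_force: [-1.5, 9.4, 0.7]
opening: 0.0455
grip_force: 15.0
```

Release, rise, retreat and check.

Emit:
send_rows([
  [0.75,0,0,0,0],
  [0.75,0,0,0,0],
  [0.75,0,0,0,0],
  [0.75,0,0,0,0],
  [0.75,0,0,0,0],
])

```text
time: 21.35
tool_pos: [0.5103, 0.2549, 0.0508]
tool_rot: [-3.142, 0.0, 2.52]
contact_force: [-0.1, -0.1, -1.2]
opening: 0.0686
grip_force: 0.0
```

Emit:
send_rows([
  [0.75,0,0,0.03,0],
  [0.75,0,0,0.04,0],
  [0.75,0,0,0.05,0],
  [0.75,-0.04,0.03,0.04,0],
  [0.75,-0.04,0.03,0,0],
])

```text
time: 21.85
tool_pos: [0.4418, 0.3093, 0.207]
tool_rot: [3.132, 0.005, 2.516]
contact_force: [0.4, 0.6, -0.7]
opening: 0.0687
grip_force: 0.0
```

Emit:
send_rows([
  [0.75,-0.04,0.03,0,0.1],
  [0.75,-0.03,0.03,0,0.1],
  [0.75,0,0,0,0],
])

```text
time: 22.15
tool_pos: [0.3654, 0.3713, 0.2024]
tool_rot: [3.141, -0.001, 2.727]
contact_force: [0.3, -0.8, -1.0]
opening: 0.0691
grip_force: 0.0
```

```bash
python3 - <<'E'
from m import *
print(observe()["tool_pos"])
a=[]
for n,c,s in(("top",(249,290),(34,90)),("scene",(386,274),(80,60))):
    I,D=avg(n,4); L,g,m=slots(I,c,s); print(n,[(float(a),float(b)) for a,b,c in L if 90<c<450])
    if n=="top": r=timer(I,np.array([.5108,.2558]),0); print(r,"angle",1.571-(r[0]+.077),1.571-(r[1]+.077))
    cc=(215,292) if n=="top" else (395,295)
    a.append(cv2.resize(I[cc[1]-55:cc[1]+55,cc[0]-50:cc[0]+50,::-1]*1.4,None,fx=4,fy=4,interpolation=cv2.INTER_CUBIC))
cv2.imwrite("pics/t2.png",np.clip(np.hstack(a),0,255).astype(np.uint8))
E
```

```text
[0.3654 0.3713 0.2024]
top [(237.74, 259.61), (237.05, 265.21), (249.51, 264.88), (249.97, 272.47), (238.96, 272.99), (250.18, 282.5), (239.19, 283.06), (250.61, 292.65), (239.56, 293.21), (250.87, 302.94), (239.91, 303.59), (251.26, 313.38), (240.22, 313.65), (240.92, 332.07)]
(np.float64(0.018472555466496624), np.float64(-0.06080745339572527), np.int64(425), np.float64(0.010451809251699471)) angle 1.4755274445335034 1.5548074533957252
scene [(400.86, 258.42), (393.16, 262.78), (407.01, 265.82), (385.25, 267.08), (399.39, 270.1), (377.56, 271.25), (419.05, 272.39), (391.71, 274.41), (369.79, 275.46), (383.87, 278.85), (375.93, 283.22)]
```

View pics/t2.png

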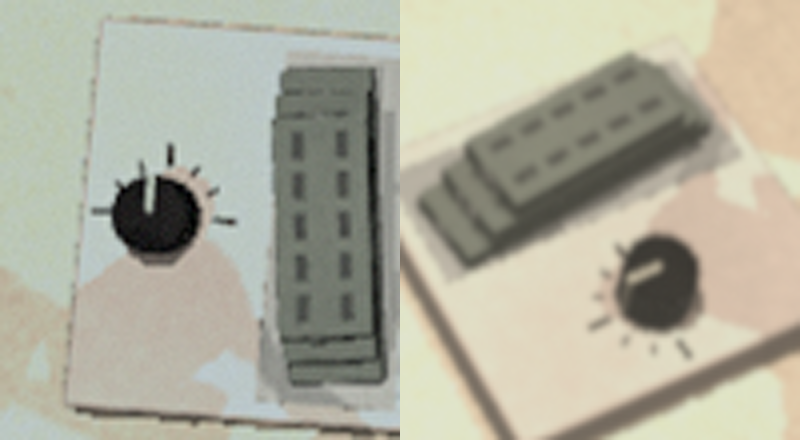

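The pointer at (150,210) to (150,180) lies parallel to the 30 mark, measuring 1.48 to 1.57 rad. The pile hasn't moved.

```bash
python3 -c "
from cell import *
print(hand_in())"
```

```text
the job is handed in; nothing more can be done
None
```

I handed the job in at about 22 s: medium and small lie flat and centred on large to within about 2 mm, large hasn't measurably moved, and the timer reads 30 minutes (1.48–1.57 rad measured); no verdict came back.

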